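Slide the engine home past an unmarked catch

TASK

Slide the engine carriage on the test stand all the way home against the bumpers at the drive unit and let go of it. The unmarked red rocker catch at the parked end may or may not be holding the carriage: if it will not move when you try the handle, push the raised end of the rocker down and try again. Slide it without slamming, and leave the loose things on the bench where they are.

Things in the scene. Friction and masses are not known exactly. Their poses are not given: they have to be found in the camera images.
- handle (a point): orange upright handle post on the carriage, round, 20 mm in diameter, from 52 to 118 mm above the bench, clear above and along y. The point is on its axis, 95 mm above the bench. Its y axis is the level direction in which the carriage slides home, towards the blue drive unit; x points level across the rails, to the engine side; z up.
- engine (a point): top of the small engine fixed on the carriage (dark crankcase, finned cylinder, white tank), 155 mm above the bench; carriage plate of aluminium, 180 mm across by 160 mm along the rails, top at 52 mm. The engine's nearest face is 52 mm from the handle's axis, on its +x side. Axes as the handle's.
- carriage (a joint): how far the carriage has slid from the parked end, m: 0 to 0.15. It starts at 0 to 0.004; 0.15 is home, rigidly against the bumpers. About 2 kg on rails, 3 N of friction, stays where left. While the catch holds it, it stops rigidly at about 0.006 (0.01 if pushed hard); past that it runs free all the way.
- catch (a joint): tilt of the red rocker, rad: it rests at +0.25 (far end down, near end raised) or -0.25 (near end down, far end raised). One of the two locks the parked carriage, the other frees it; which is which differs from case to case and cannot be seen. Pushing the raised end past level (about 1 N) snaps it over.
- catch_near (a point): middle of the top of the black pad at the near end (handle's -x side) of the red rocker: 110 mm long across the rails, 34 mm wide, on a grey box at the parked end; pads 26 by 34 mm, 84 mm apart. Height above the bench 94 mm with the rocker level, about 104 mm raised, 83 mm down; it tilts with the rocker.
- catch_far (a point): the same point on the pad at the rocker's far end (handle's +x side); same heights.
- spray_can: loose blue spray can, 52 mm in diameter and 150 mm tall, beside the stand; origin at the centre of its underside. Not to be disturbed.
- parts_cup: loose small steel bowl, 72 mm across and 50 mm tall, beside the stand; origin at the centre of its underside. Not to be disturbed.
- spanner: loose spanner 160 mm long lying on the bench; origin under its middle, x along its length. Not to be disturbed.
- spare_cover: loose orange starter cover, 90 mm in diameter and 32 mm tall; origin at the centre of its underside. Not to be disturbed.

How it is judged:
By the outcome, as a careful person would: the job done as asked, in the order asked, and still so for the second after the job is handed in, with the robot touching nothing.
It also fails if it takes over 64 s, if anything falls off the work surface, if the arm or the gripper's body presses on something with over 40 N, if the wrist force passes 120 N, or if a joint passes its speed limit or range.

ROBOT

A 6-joint arm with a two-finger parallel gripper is mounted at the origin on the work surface. World frame = base frame: x ahead of the robot, y to its left, z up, the work surface at z = 0. Lengths are in m, angles in rad, forces in N, time in s.
With the tool pointing down it reaches from about 0.25 to 0.8 m from the base axis. Payload 3.9 kg.
Tool frame: the origin (TCP) lies at the very end of the fingers, on their centre line; the grasp point (between the pads) lies 19 mm behind it; z points along the fingers, y is the line along which they close (so a half turn about z gives the same grasp; the last joint's range is limited). The gripper opens to 85 mm and grips with 20 to 120 N. Pads are 22 mm wide; open, the fingers measure 114 mm over their backs; the gripper's body (76 mm by 85 mm) begins 54 mm behind the grasp point. The pads swing forward as they close: fully open they stand 13 mm farther back than shut.
Start: joints at [-1.205, 0.26, -0.138, 1.173, 0, 1.571], TCP at [0.188, -0.49, 0.231] pointing down, gripper open.
Joint ranges: [-2.78, 2.78], [-0.83, 1.72], [-1.28, 1.37], [-1.9, 2.12], [-1.57, 1.48], [-3.14, 3.14]. Speed limits (rad/s): [2.57, 2.57, 3.14, 3.14, 3.14, 3.14].

INTERFACE

Orientations are given as a unit quaternion [w, x, y, z].
In Python, from cell import robot, hand, telemetry, imaging, job gives the robot as it stands. Calls block until the motion is done:
- robot.reach(position, orientation): joint-space move of the TCP to a pose.
- robot.servo_line(position, attitude=None, vel=0.15, guard=None): straight line of the TCP; attitude=None keeps the orientation; vel is the mean speed in m/s. With guard (N) it stops when the force on the tool has changed by that much, and returns True; else False.
- robot.move_joints(angles): joint-space move.
- hand.move_gripper(opening, effort=None): finger opening in m; effort is the grip in N (None keeps the last); returns when the fingers have stopped.
- robot.hold(seconds).
- robot.inverse_kinematics(position, orientation): joint angles nearest the present ones, or None.
- telemetry.read_state(): the state.
- imaging.get_image(name): name is "side" or "top" or "wrist"; returns (picture, depth): 400x640x3 uint8, red, green, blue; 400x640 float32, m along the optical axis (not along the pixel's ray), 0 where there is no reading.
- imaging.camera_model(name): a dict with "intrinsics" (3x3 intrinsics, pixels), "cam_to_world" (4x4, takes a point from camera to world coordinates). Camera axes: x right, y down, z forward; pixel columns grow to the right and rows downward; lengths in m; the calibration is good to about 2 mm. The wrist camera is an equidistant fisheye: a pixel r from the principal point sees the ray r / f radians off the axis. A picture is of the moment at which its call begins: read the wrist's pose just before it. camera_model takes no time and is no camera call; for the wrist camera it gives the pose at the moment of the call.
A pose or a line that the arm cannot do raises robot.PlanningError and nothing moves.
- job.job_done(): hands the job in; it is judged then, once.
The state is a dict: "time": time; "q": joint angles; "dq": joint speeds; "effort": joint torques, N m; "eef_pos": TCP position; "tcp_rot": TCP orientation; "wrist_force": force on the tool from outside, world axes, zero at the start; "torque": the same for the moment, N m; "finger_gap": finger opening in m; "gripper_force": force on a finger pad.
Only numpy, scipy, OpenCV 4.12 (cv2) and the standard library are available. Lean on these libraries where they do the work, as an engineer would, in place of code of your own. Each camera call takes 0.05 s, during which the arm holds its last target. There are 200 camera calls.

## Working session

There is one attempt and no reset: what is moved stays moved. The work goes in short steps, each a Python script; the robot and the scene stay as the last script left them, time stands still between calls to the robot, and variables do not carry over. Pictures are saved under pics/ and viewed, at most 10 in all, crops included, and the job is handed in when it is done.

```bash
mkdir -p pics; python3 - <<'E'
from cell import robot, hand, telemetry, imaging, job
import cv2, numpy as np
for n in ("side","top"):
    p,d=imaging.get_image(n); cv2.imwrite(f"pics/{n}0.png",p[:,:,::-1]); np.savez(f"pics/{n}0.npz",p=p,d=d)
    m=imaging.camera_model(n); print(n,m["intrinsics"],m["cam_to_world"].round(4), (d>0).mean())
s=telemetry.read_state(); print(s["time"],s["tcp_rot"],s["eef_pos"])
E
```

```text
side [[439.91947568   0.         322.45182157]
 [  0.         439.91947568 195.43228248]
 [  0.           0.           1.        ]] [[-0.9745 -0.1452  0.1709  0.434 ]
 [-0.2239  0.6719 -0.706   0.8339]
 [-0.0123 -0.7263 -0.6873  0.8597]
 [ 0.      0.      0.      1.    ]] 0.99584765625
top [[471.86678394   0.         318.06896137]
 [  0.         471.86678394 204.41764218]
 [  0.           0.           1.        ]] [[ 0.0089 -0.9933  0.1152  0.4598]
 [-1.     -0.0083  0.0052  0.0709]
 [-0.0042 -0.1152 -0.9933  1.4544]
 [ 0.      0.      0.      1.    ]] 0.995984375
0.1 [-8.77269132e-04  9.83318195e-01  1.81891551e-01 -1.47174951e-04] [ 0.18758228 -0.48968092  0.23053279]
```

View pics/side0.png

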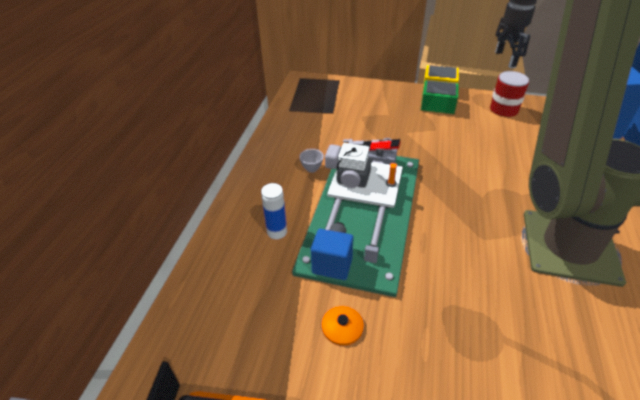

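View pics/top0.png

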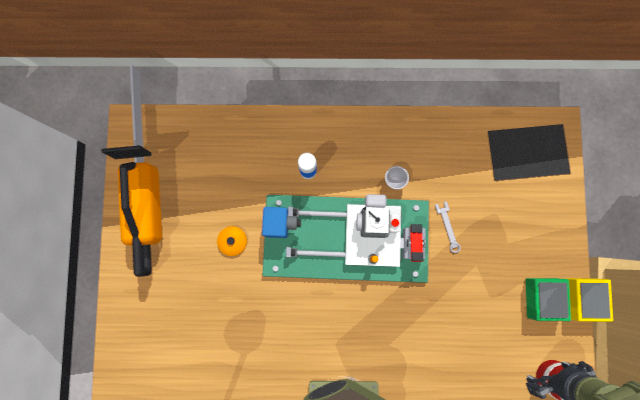

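The two views agree. In the top view the handle is at about (374,259), the engine at (376,220) and the red rocker at (416,243). The blue drive unit is at (275,222), so home is to the image left, about world +y. The can, cup and spanner are clear of the handle.

```bash
cat > h.py <<'E'
import cv2, numpy as np
from cell import imaging
def ray(cam,uv,z):
    m=imaging.camera_model(cam);K=m["intrinsics"];T=m["cam_to_world"]
    r=T[:3,:3]@np.linalg.solve(K,[uv[0],uv[1],1.]);o=T[:3,3]
    return o+r*(z-o[2])/r[2]
def mask(p,lo,hi,box):
    h=cv2.cvtColor(p,cv2.COLOR_RGB2HSV);m=cv2.inRange(h,np.array(lo),np.array(hi))
    b=np.zeros_like(m);x0,y0,x1,y1=box;b[y0:y1,x0:x1]=255
    return m&b
def world(cam,d,m):
    M=imaging.camera_model(cam);K=M["intrinsics"];T=M["cam_to_world"]
    v,u=np.nonzero(m);z=d[v,u];P=np.linalg.inv(K)@np.vstack([u*z,v*z,z])
    return (T[:3,:3]@P).T+T[:3,3]
E
python3 - <<'E'
from h import *
D=np.load("pics/top0.npz");p,d=D["p"],D["d"]
g=mask(p,(70,80,40),(88,255,200),(255,190,435,290))
pts=cv2.findNonZero(g); box=cv2.boxPoints(cv2.minAreaRect(pts)); print(len(pts)); W=np.array([ray("top",b,0.012) for b in box]);print(W.round(3))
o=mask(p,(8,150,120),(20,255,255),(364,250,386,268)); v,u=np.nonzero(o);print("handle px",len(u),u.min(),u.max(),v.min(),v.max());w=world("top",d,o);print(w.mean(0),w[:,2].max())
print(ray("top",(u.mean(),v.mean()),.11))
r=mask(p,(0,150,100),(6,255,255),(405,220,428,265)); v,u=np.nonzero(r);print("red",len(u),u.min(),u.max(),v.min(),v.max());w=world("top",d,r);print(w.mean(0))
A=np.c_[w[:,:2],np.ones(len(w))];print(np.linalg.lstsq(A,w[:,2],rcond=None)[0])
D2=np.load("pics/side0.npz");p2=D2["p"];d2=D2["d"]
o=mask(p2,(8,150,120),(20,255,255),(384,155,402,192)); v,u=np.nonzero(o);print("side handle",u.min(),u.max(),v.min(),v.max());w=world("side",d2,o);print(w.mean(0),w[:,2].min(),w[:,2].max())
a=cv2.resize(p[195:290,340:440],None,fx=5,fy=5,interpolation=2);b=cv2.resize(p2[130:215,320:420],None,fx=5,fy=5,interpolation=2)
a=a[:425];cv2.imwrite("pics/crop.png",cv2.resize(np.hstack([a,b]),(800,340))[:,:,::-1])
E
```

```text
7226
[[ 0.409  0.245  0.012]
 [ 0.657  0.24   0.012]
 [ 0.642 -0.265  0.012]
 [ 0.394 -0.251  0.012]]
handle px 39 370 377 255 261
[ 0.46297703 -0.08087333  0.10231583] 0.12189783349131922
[ 0.4629362  -0.08007475  0.11      ]
red 230 411 422 232 261
[ 0.50888205 -0.20490759  0.09434173]
[-0.27687495  3.85608504  1.02537953]
side handle 388 396 163 183
[ 0.4626089  -0.07335946  0.09706457] 0.018341791913095373 0.8596535548042108
```

View pics/crop.png

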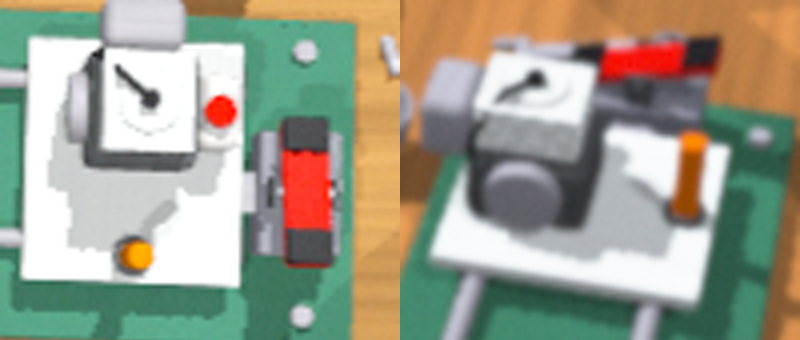

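The rocker's near end is raised: the depth slope is −0.28 per metre of x, and the side crop at top right agrees. So the tilt is +0.25. The handle axis is at about (0.463, −0.080), and the slide direction is about (0.03, 1). I'll grip the handle along y and try it.

```bash
cat >> h.py <<'E'
a=-0.03
Q=[0,np.cos(a/2),np.sin(a/2),0]
Y=np.array([0.03,1,0])/np.hypot(.03,1); X=np.array([1,-0.03,0])/np.hypot(.03,1)
H=np.array([0.463,-0.0795,0.077])
E
python3 - <<'E'
from h import *
from cell import robot, hand, telemetry
S=lambda k:(lambda s:print(k,round(s["time"],2),s["eef_pos"].round(4) if hasattr(s["eef_pos"],"round") else s["eef_pos"],np.round(s["wrist_force"],1),round(s["finger_gap"],4),s["gripper_force"]))(telemetry.read_state())
robot.reach(H+[0,0,.16],Q); S("above")
p,_=imaging.get_image("wrist"); cv2.imwrite("pics/w0.png",p[:,:,::-1])
print(robot.servo_line(H,vel=.08,guard=8)); S("down")
hand.move_gripper(0.0,30); S("grip")
p,_=imaging.get_image("side"); cv2.imwrite("pics/s1.png",cv2.resize(p[60:260,240:460],None,fx=3,fy=3)[:,:,::-1][:600])
E
```

```text
above 1.9 [ 0.463  -0.0801  0.237 ] [-0.8  0.4  1. ] 0.0856 0.0
False
down 4.1 [ 0.4634 -0.0796  0.0773] [-0.6 -0.1  0.1] 0.0856 0.0
grip 4.71 [ 0.4631 -0.0801  0.0773] [-1.6 -3.2  3.7] 0.0194 29.404552280902863
```

View pics/s1.png

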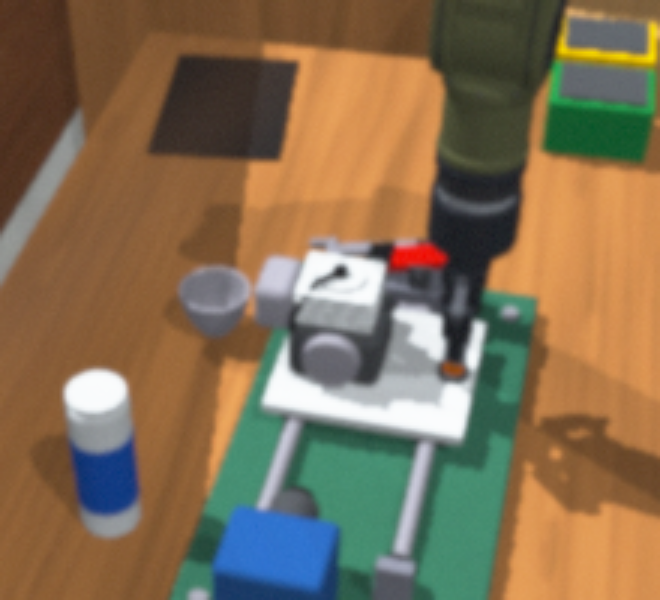

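The handle is held at about (452,365) in the crop. The finger gap is 19.4 mm, against a 20 mm post, so the grip is good. Next I'll try to move it.

```bash
cat >> h.py <<'E'
from cell import robot, hand, telemetry
def S(k):
    s=telemetry.read_state();print(k,round(s["time"],2),np.round(s["eef_pos"],4),np.round(s["wrist_force"],1),round(s["finger_gap"],4),round(s["gripper_force"],1))
E
python3 - <<'E'
from h import *
p0=np.array(telemetry.read_state()["eef_pos"])
print(robot.servo_line(p0+Y*.025,vel=.02,guard=14)); S("try")
E
```

```text
False
try 6.13 [ 0.4639 -0.0549  0.0773] [-0.3 -2.   5.2] 0.0192 29.5
```

It moved 25 mm against about 2 N, so it was not locked. I'll slide it the rest of the way and finish slowly against the bumpers.

```bash
python3 - <<'E'
from h import *
p0=np.array(telemetry.read_state()["eef_pos"])
print(robot.servo_line(p0+Y*.108,vel=.05,guard=20)); S("mid")
print(robot.servo_line(p0+Y*.140,vel=.01,guard=14)); S("home")
robot.hold(.3); S("held")
p,_=imaging.get_image("side"); cv2.imwrite("pics/s2.png",cv2.resize(p[60:260,240:460],None,fx=3,fy=3)[:,:,::-1])
E
```

```text
Traceback (most recent call last):
cell.PlanningError: the arm cannot follow that straight line within its joint ranges
```

```bash
python3 - <<'E'
from h import *
s=telemetry.read_state();p0=np.array(s["eef_pos"]);print(np.round(s["q"],3), np.round(s["tcp_rot"],4))
for yaw in (-.03,-.2,.2,np.pi-.03):
  q=[0,np.cos(yaw/2),np.sin(yaw/2),0]
  for t in (0,.03,.06,.09,.108,.13):
    j=robot.inverse_kinematics(p0+Y*t,q); print(round(yaw,2),t,None if j is None else np.round(j,3))
E
```

```text
[-1.180e-01  2.890e-01 -5.390e-01  7.430e-01  1.000e-03  3.053e+00] [-3.000e-04  9.999e-01 -1.500e-02  0.000e+00]
-0.03 0 [-0.118  0.289 -0.539  0.743  0.     3.054]
-0.03 0.03 [-0.054  0.286 -0.543  0.741  0.     3.118]
-0.03 0.06 [ 0.011  0.287 -0.542  0.742  0.    -3.101]
-0.03 0.09 [ 0.075  0.29  -0.537  0.743  0.    -3.037]
-0.03 0.108 [ 0.113  0.293 -0.532  0.745  0.    -2.999]
-0.03 0.13 [ 0.159  0.299 -0.524  0.748  0.    -2.953]
-0.2 0 [-0.118  0.289 -0.539  0.743  0.    -3.059]
-0.2 0.03 [-0.054  0.286 -0.543  0.741  0.    -2.995]
-0.2 0.06 [ 0.011  0.287 -0.542  0.742  0.    -2.931]
-0.2 0.09 [ 0.075  0.29  -0.537  0.743  0.    -2.867]
-0.2 0.108 [ 0.113  0.293 -0.532  0.745  0.    -2.829]
-0.2 0.13 [ 0.159  0.299 -0.524  0.748  0.    -2.783]
0.2 0 [-0.118  0.289 -0.539  0.743  0.     2.824]
0.2 0.03 [-0.054  0.286 -0.543  0.741  0.     2.888]
0.2 0.06 [ 0.011  0.287 -0.542  0.742  0.     2.952]
0.2 0.09 [ 0.075  0.29  -0.537  0.743  0.     3.017]
0.2 0.108 [ 0.113  0.293 -0.532  0.745  0.     3.055]
0.2 0.13 [ 0.159  0.299 -0.524  0.748  0.     3.101]
3.11 0 [-0.118  0.289 -0.539  0.743  0.    -0.088]
3.11 0.03 [-0.054  0.286 -0.543  0.741  0.    -0.024]
3.11 0.06 [ 0.011  0.287 -0.542  0.742  0.     0.041]
3.11 0.09 [ 0.075  0.29  -0.537  0.743  0.     0.105]
3.11 0.108 [ 0.113  0.293 -0.532  0.745  0.     0.143]
3.11 0.13 [ 0.159  0.299 -0.524  0.748  0.     0.189]
```

The last joint wraps at ±π. The post is round, so I can turn the tool 0.3 rad about it while sliding.

```bash
python3 - <<'E'
from h import *
p0=np.array(telemetry.read_state()["eef_pos"]); q=[0,np.cos(.15),np.sin(.15),0]
print(robot.servo_line(p0+Y*.108,attitude=q,vel=.045,guard=20)); S("mid")
print(robot.servo_line(p0+Y*.140,vel=.01,guard=14)); S("home")
robot.hold(.3); S("held")
p,_=imaging.get_image("side"); cv2.imwrite("pics/s2.png",cv2.resize(p[60:260,240:460],None,fx=3,fy=3)[:,:,::-1])
E
```

```text
False
mid 8.68 [0.467  0.053  0.0771] [-1.  -2.   1.5] 0.0194 29.6
True
home 10.32 [0.4673 0.0645 0.0771] [-0.1 -1.4  4. ] 0.0192 30.8
held 10.62 [0.4674 0.0645 0.0771] [ 0.1 -1.3  6.3] 0.0194 30.9
```

View pics/s2.png

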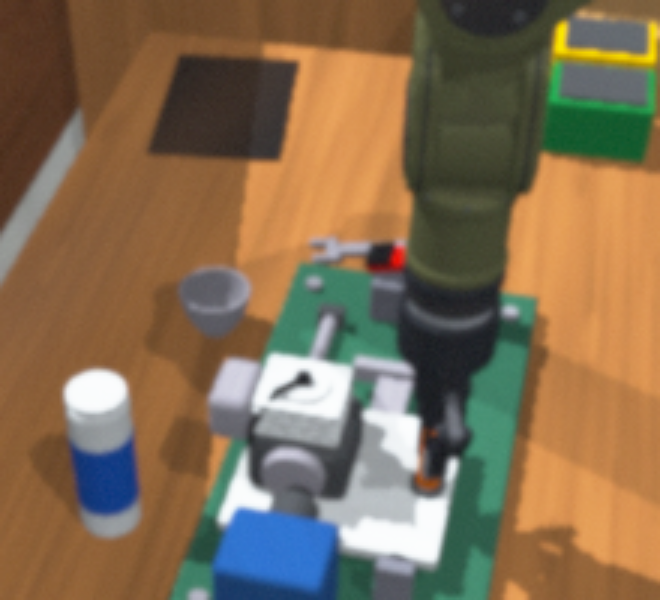

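The carriage looks to be at the bumpers. Travel is 144.6 mm, slightly short of the expected 146–150, so I'll press once more, gently, to confirm.

```bash
python3 - <<'E'
from h import *
p0=np.array(telemetry.read_state()["eef_pos"])
print(robot.servo_line(p0+Y*.012,vel=.008,guard=25)); S("press")
p0=np.array(telemetry.read_state()["eef_pos"])
hand.move_gripper(.05); S("open")
p,d=imaging.get_image("side"); cv2.imwrite("pics/s3.png",cv2.resize(p[160:280,290:430],None,fx=5,fy=5,interpolation=2)[:,:,::-1])
E
```

```text
True
press 11.69 [0.4672 0.0641 0.0771] [ 0.7 -3.8  3.7] 0.019 37.0
open 12.09 [0.4659 0.0637 0.0763] [-0.3 -0.7  0.2] 0.0503 0.0
```

View pics/s3.png

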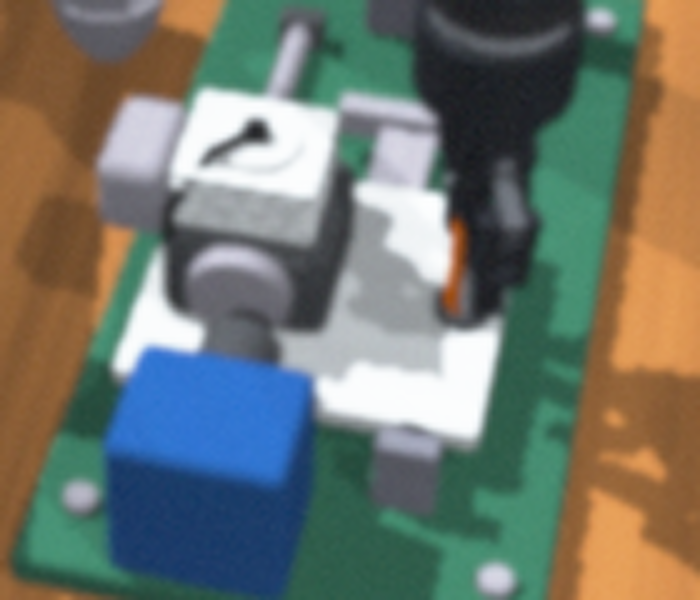

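The carriage plate meets the bumper block at about (405,440), and 25 N of pressing gave no further travel. I'll give it one light seating nudge with the open finger, then retreat upward and check.

```bash
python3 - <<'E'
from h import *
p0=np.array(telemetry.read_state()["eef_pos"])
print(robot.servo_line(p0+Y*.024,vel=.015,guard=9)); S("nudge")
print(robot.servo_line(p0,vel=.03)); S("back")
robot.servo_line(p0+[0,0,.16],vel=.08); S("up")
robot.reach([.3,-.25,.3],[0,np.cos(.15),np.sin(.15),0])
p,d=imaging.get_image("top"); cv2.imwrite("pics/t3.png",p[90:330,90:490][:,:,::-1])
o=mask(p,(8,150,120),(20,255,255),(290,245,386,270)); v,u=np.nonzero(o);print(len(u),ray("top",(u.mean(),v.mean()),.11))
E
```

```text
True
nudge 13.25 [0.4663 0.0789 0.076 ] [ 0.9 -1.3  1.4] 0.05 0.8
False
back 13.91 [0.4659 0.0636 0.0763] [0.6 0.1 0.4] 0.0498 0.0
up 16.06 [0.4657 0.0636 0.2359] [-0.2  0.2 -0.1] 0.0499 0.0
28 [0.46751599 0.06490983 0.11      ]
```

View pics/t3.png

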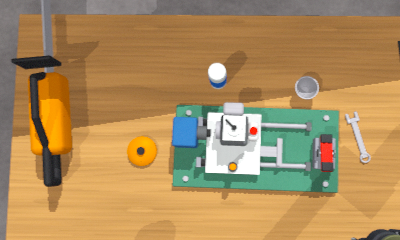

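The carriage is home, with the plate edge at the bumper at (203,160). The handle has moved 145 mm, the arm is clear, and the loose items are where they were.

```bash
python3 -c "
from cell import job
print(job.job_done())"
```

```text
the job is handed in; nothing more can be done
None
```

The carriage is home against the bumpers and released; the catch was not holding it, so I left the rocker alone, and the loose items look undisturbed in the last top view.

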